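# Pop a jam jar and trap it in the chute

### The job

On the two-lane jam jar dispenser, press the blue key beside the lane that holds the red-lidded jar fully down with one fingertip, while your other finger stands in that lane a couple of centimetres downhill of the jar, so that the jar pops up out of its seat, slides against that finger and is trapped before it can slide off the end of the lane. The program finishes while you are still holding it there, the key held down and the upright jar at rest against the finger in its lane. Do not grip, lift or squeeze the jar, leave the yellow-lidded jar in its seat, and leave the other things on the counter alone.

Things in the scene. Friction and masses are not known exactly. Their poses are not given: they have to be found in the camera images.
- dispenser: White and steel jar dispenser fixed to the counter, base 180 x 222 mm. Origin on the counter midway between its two keys; x points level uphill along its lanes, y to its left, z up. Two lanes, centred on y = +27 (left) and -27 mm (right), 48 mm wide inside, slope down towards -x at 18 degrees and end open at x = -50 mm. Outside each lane is its blue key, at x = 0, y = +82 or -82 mm.
- key_left_top (a point): Centre of the top of the left lane's key, a blue block 44 mm (x) by 34 mm (y) with a black pad; 66 mm above the counter when up, 54 mm when fully down. Its white housing is 66 x 50 mm, 50 mm high. Pressed straight down. The key raises the lift pad under the jar in its lane by 0.8 mm per mm.
- key_right_top (a point): The same for the right lane's key.
- key_left (a joint): How far the left key is pressed, in m: 0 up, 0.012 fully down. It springs back; about 2 N to start and 6 N fully down. At about 10 mm the jar clears its step and at once slides quickly down the lane.
- key_right (a joint): The same for the right key.
- stop_left (a point): Point on the floor of the left lane, in its middle, level with the keys (x = 0 in the dispenser's frame), 38 mm above the counter and 55 mm sideways from the centre of the left key. The floor is polished (friction about 0.1), rises 3.2 mm per 10 mm uphill; lane walls stand 14 mm above it. A finger standing over this point, its tip up to 30 mm above it, stops the jar.
- stop_right (a point): The same for the right lane.
- red_jar_mid (a point): Centre (half-way up) of the red-lidded jam jar, 44 mm across, 40 mm tall, about 80 g. It leans with the lane by 18 degrees, z up its axis. It starts in the seat at the top of one of the lanes, behind a step of 8 mm: centre at x = 55 mm in the dispenser's frame, 68 mm above the counter, downhill side about 34 mm, top about 90 mm above the counter.
- red_jar: The same red-lidded jar, origin at the centre of its underside.
- yellow_jar_mid (a point): Centre of the yellow-lidded jar, same size, in the seat of the other lane. It stays there.
- spare_jar_a: Spare jar with a green lid, 44 mm across, 40 mm tall, on the counter uphill of the dispenser. Origin under its centre.
- spare_jar_b: Spare jar with a white lid, same size, next to it.
- mug: Blue mug, 80 mm across, 90 mm tall, on the counter left of the dispenser. Origin under its centre.
- sugar_bowl: White bowl, 90 mm across, 55 mm tall, right of the dispenser. Origin under its centre.
- teaspoon: Steel teaspoon, 140 mm long, lying on the counter on the left. Origin under it.
- tea_glass: Tea glass, 60 mm across, 85 mm tall, on the right. Origin under its centre.
- salt_shaker: White salt shaker, 42 mm across, 75 mm tall, on the right. Origin under its centre.
Not all that is in view belongs to the job. Of the things that look like the red_jar, the smallest one is meant.

How it is judged:
By the outcome, as a careful person would: the job done as asked, in the order asked, and still so for the second after the job is handed in, while the arm keeps its last pose, push and grip.
It also fails if it takes over 32 s, if anything falls off the work surface, if the arm or the gripper's body presses on something with over 40 N, if the wrist force passes 120 N, or if a joint passes its speed limit or range.

### The arm

A 7-joint arm with a two-finger parallel gripper is mounted at the origin on the work surface. World frame = base frame: x ahead of the robot, y to its left, z up, the work surface at z = 0. Lengths are in m, angles in degrees, forces in N, time in s.
With the tool pointing down it reaches from about 0.425 to 0.825 m from the base axis. Payload 3.6 kg.
Tool frame: the origin (TCP) lies between the finger pads; the fingertips stand 11 mm ahead of it and the grasp point (between the pads) lies 8 mm behind it; z points along the fingers, y is the line along which they close (so a half turn about z gives the same grasp; the last joint's range is limited). The gripper opens to 85 mm and grips with 20 to 120 N. Pads are 22 mm wide; open, the fingers measure 114 mm over their backs; the gripper's body (76 mm by 85 mm) begins 54 mm behind the grasp point. The pads swing forward as they close: fully open they stand 13 mm farther back than shut.
Start: joints at [74.169, 35.231, -0.722, 81.555, 0.464, 63.22, -2.315], TCP at [0.161, -0.63, 0.242] pointing down, gripper open.
Joint ranges: [-178.69, 178.69], [-17.37, 117.87], [-77.05, 75.6], [15.02, 138.74], [-78.02, 258.01], [0.78, 113.62], [-162.83, 162.83]. Speed limits (degrees/s): [159.86, 159.86, 180, 180, 180, 180, 180].

### API

Orientations are given as a 3x3 rotation matrix whose columns are the frame's x, y, z axes.
In Python, from rig import arm gives the robot as it stands.
- The arm moves only by the tool servo_tool, never from a script. Its argument "plan" is a list that holds one entry, the list of rows, each a list of 5 numbers: the opening, from 0 (shut) to 1 (fully open), then the shift along the tool's x, y, z each as a share of 750 mm, from -1 to 1, then the turn about the tool's z as a share of pi rad, from -1 to 1. A call has 1 to 12 rows; each row is the pose to reach, as a shift and turn from the pose commanded when the call began, along the tool's axes at that moment, turning the shorter way round; what a row does not reach only later rows make up. A row lasts 1/10 s, in which the tool goes at most 50 mm and 8.59 degrees, less where a joint would pass 70% of its speed; a pose out of reach is approached as far as the arm can. A call with a number of a shift or a turn outside -1 to 1 is refused whole. A call with a gripper value outside its range is refused whole. The fingers move at their own pace and stop on an object; "newtons" is the grip in N (left out, the last holds). Time passes only in rows, so rows that repeat a pose let the fingers close. It gives the time, the measured TCP pose, the force, the opening and the grip force at its end, in the units of the state.
- arm.sense(): the state, without advancing time (a new reading comes with each control period).
- arm.capture(name): name is "scene" or "side" or "wrist"; returns a dict with "image" (480x640x3 uint8, red, green, blue), "z_map" (480x640 float32, m along the optical axis (not along the pixel's ray), 0 where there is no reading), "fx", "fy", "cx", "cy" (pixels), "dist" ([k1, k2, p1, p2, k3] as OpenCV has them; the pictures are not rectified), "R" (3x3) and "t" (3): a world point X has camera coordinates R X + t; the wrist camera has in their place "T_tool_cam" (4x4, takes a point from camera to tool coordinates, whose origin is the TCP and whose axes are the flange's). Camera axes: x right, y down, z forward; pixel columns grow to the right and rows downward; lengths in m; the calibration is good to about 2 mm. A picture is of the moment at which its call begins: read the wrist's pose just before it.
- arm.finish_job(): hands the job in; it is judged then, once.
The state is a dict: "time": time; "joint_positions": joint angles; "joint_velocities": joint speeds; "joint_torque": joint torques, N m; "position": TCP position; "eef_rot": TCP orientation; "ft_force": force on the tool from outside, world axes, zero at the start; "wrist_torque": the same for the moment, N m; "finger_gap": finger opening in m; "grasp_force": force on a finger pad.
Only numpy, scipy, OpenCV 4.12 (cv2) and the standard library are available. Lean on these libraries where they do the work, as an engineer would, in place of code of your own. Each camera call takes 0.05 s, during which the arm holds its last target. There are 200 camera calls.

## Working session

There is one attempt and no reset: what is moved stays moved. The work goes in short steps, Python scripts to look and compute and a tool call to move; the robot and the scene stay as the last step left them, time stands still between calls to the robot, and variables do not carry over. Pictures are saved under pics/ and viewed, at most 10 in all, crops included, and the job is handed in when it is done.

Besides the shell and the picture viewer there is one more tool, called after ">>>" in YAML: its name, and indented under it one key for each argument. servo_tool: Moves the arm, as the interface text tells. Its arguments: {"type":"object","properties":{"plan":{"type":"array"},"newtons":{"type":"number"}},"required":["plan"]}

```bash
mkdir -p pics; python3 - <<'E'
from rig import arm
import cv2,pickle
s=arm.sense();print(s['time'],s['position'],s['eef_rot'],s['finger_gap'])
for n in("scene","side"):
    c=arm.capture(n);pickle.dump(c,open(n+'.pkl','wb'));cv2.imwrite(f'pics/{n}.png',c['image'][:,:,::-1])
E
```

```text
0.0 [ 0.16050653 -0.62909388  0.24113992] [[ 9.68955621e-01  2.47233800e-01 -6.73534977e-04]
 [ 2.47234715e-01 -9.68952389e-01  2.50279054e-03]
 [-3.38489094e-05 -2.59161419e-03 -9.99996641e-01]] 0.08490285172307813
```

View pics/scene.png

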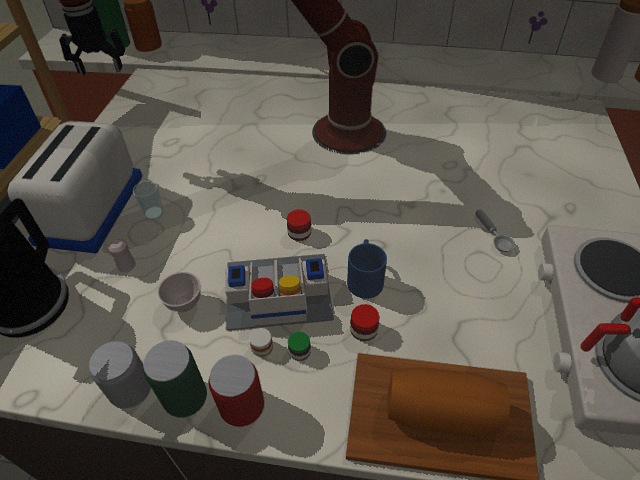

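View pics/side.png

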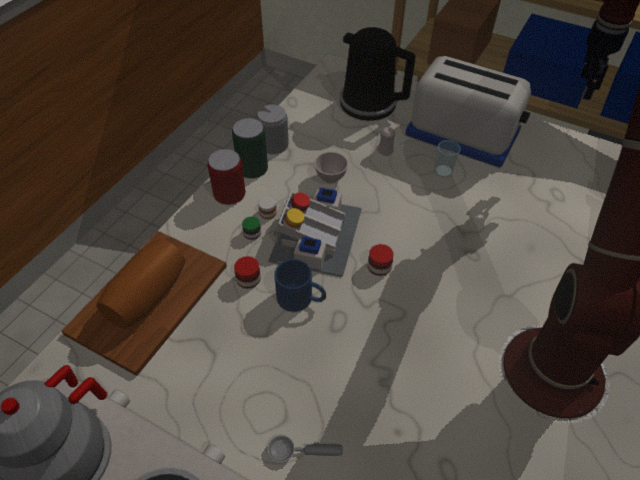

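The robot faces the scene camera. The dispenser is near (280,290), with its lanes running down towards the robot. The red jar at (262,288) is in the right lane, yellow at (289,285) in the left. The right key is at (236,275) and the left at (315,268). The mug is on the left at (366,270), and the bowl on the right at (180,292).

```bash
cat > h.py <<'E'
import numpy as np,cv2
def world(c,uv):
    uv=np.asarray(uv,float).reshape(-1,2)
    K=np.array([[c['fx'],0,c['cx']],[0,c['fy'],c['cy']],[0,0,1]])
    n=cv2.undistortPoints(uv[:,None],K,np.array(c['dist'],float))[:,0]
    z=c['z_map'][uv[:,1].round().astype(int),uv[:,0].round().astype(int)]
    P=np.c_[n,np.ones(len(n))]*z[:,None]
    P=P[z>0]
    return (P-c['t'])@c['R']
E
python3 - <<'E'
import pickle,numpy as np,cv2
from h import world
np.set_printoptions(precision=4,suppress=True)
for n,wins in(("scene",dict(kr=(224,258,250,292),kl=(300,250,330,285),red=(250,274,275,300),yel=(277,272,302,298))),("side",dict(kr=(312,185,345,210),kl=(296,232,326,262),red=(290,192,312,216),yel=(284,206,307,228)))):
    c=pickle.load(open(n+'.pkl','rb'));h=cv2.cvtColor(c['image'],cv2.COLOR_RGB2HSV)
    for k,(a,b,a2,b2) in wins.items():
        v,u=np.mgrid[b:b2,a:a2];uv=np.c_[u.ravel(),v.ravel()]
        uv=uv[c['z_map'][uv[:,1],uv[:,0]]>0]
        H=h[uv[:,1],uv[:,0]].astype(int)
        m=dict(k=(H[:,0]>100)&(H[:,0]<130)&(H[:,1]>120),r=((H[:,0]<8)|(H[:,0]>172))&(H[:,1]>140),y=(H[:,0]>15)&(H[:,0]<32)&(H[:,1]>140))[k[0]]
        P=world(c,uv[m]); 
        zt=.060 if k[0]=='k' else .078
        T=P[(P[:,2]>zt)&(P[:,2]<.11)]
        print(n,k,m.sum(),len(T),T.mean(0),(T.min(0)+T.max(0))/2,np.ptp(T,axis=0))
im=cv2.imread('pics/scene.png')[235:345,205:345];cv2.imwrite('pics/crop1.png',cv2.resize(im,None,fx=5,fy=5,interpolation=cv2.INTER_CUBIC))
E
```

```text
scene kr 245 201 [ 0.6228 -0.1658  0.0656] [ 0.6202 -0.1688  0.0652] [0.049  0.0429 0.0101]
scene kl 240 197 [ 0.582  -0.009   0.0658] [ 0.579  -0.0091  0.0652] [0.0471 0.0407 0.0102]
scene red 368 331 [ 0.6596 -0.1005  0.0869] [ 0.6563 -0.102   0.0867] [0.045  0.0424 0.0174]
scene yel 293 283 [ 0.644  -0.0488  0.088 ] [ 0.6398 -0.0496  0.0875] [0.0437 0.0418 0.0168]
side kr 153 140 [ 0.6176 -0.1643  0.0653] [ 0.6201 -0.1668  0.0652] [0.0474 0.0439 0.0103]
side kl 195 177 [ 0.5763 -0.0053  0.0659] [0.5777 0.018  0.0775] [0.047  0.0937 0.0347]
side red 228 219 [ 0.6539 -0.0992  0.0871] [ 0.6542 -0.1004  0.0872] [0.0392 0.0456 0.018 ]
side yel 248 233 [ 0.6401 -0.0476  0.087 ] [ 0.6395 -0.0535  0.0871] [0.0393 0.0512 0.018 ]
```

View pics/crop1.png

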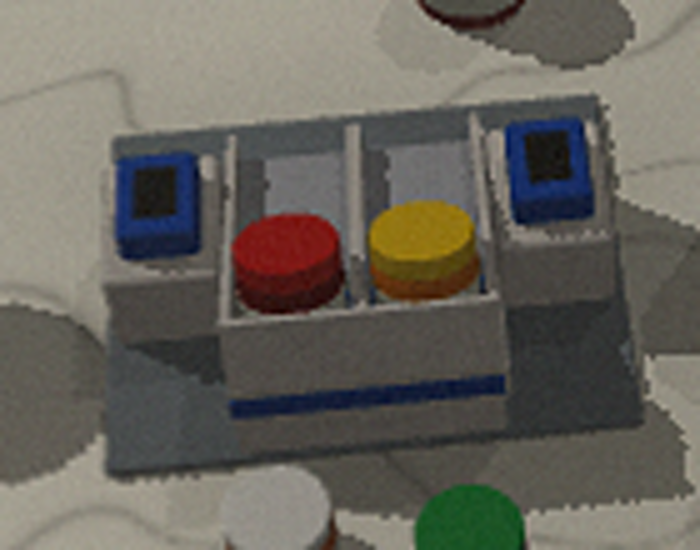

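The crop confirms the red lid is in the right lane (image left), beside the key at about (155,200) in the crop. The key spacing measures 164 mm and the heights 65–66 mm, both as specified. I'll check the transit path for obstacles and work out the shift.

```bash
python3 - <<'E'
import pickle,numpy as np
from h import world
from rig import arm
np.set_printoptions(precision=4,suppress=True)
kr=np.array([.6200,-.1670]);kl=np.array([.5783,-.0085])
y=(kl-kr)/np.linalg.norm(kl-kr);o=(kr+kl)/2;x=np.array([y[1],-y[0]])
g=o-.0545*y
s=arm.sense();R=s['eef_rot'];d=np.r_[g,.2411]-s['position']
print('goal',g,'shift',R.T@d/.75,'yaw err',np.degrees(np.arctan2(x[1],x[0])-np.arctan2(R[1,0],R[0,0])),'jar',o+.055*x-.027*y)
p0=s['position'][:2];L=np.linalg.norm(d[:2]);e=d[:2]/L
for n in('scene','side'):
    c=pickle.load(open(n+'.pkl','rb'));v,u=np.mgrid[0:480:2,0:640:2]
    P=world(c,np.c_[u.ravel(),v.ravel()]);q=P[:,:2]-p0;a=q@e;b=q@np.array([-e[1],e[0]])
    for lo in np.arange(.1,L+.1,.1):
        m=(a>lo-.05)&(a<lo+.05)&(abs(b)<.09)&(P[:,2]<.6);print(n,round(lo,2),P[m,2].max() if m.any() else None)
E
```

```text
goal [ 0.613  -0.1405] shift [ 0.7457 -0.4822  0.0013] yaw err 0.42396900613963134 jar [ 0.6592 -0.0999]
scene 0.1 0.32871768557096814
scene 0.2 0.18908395701616737
scene 0.3 0.08536288690039344
scene 0.4 0.0059761221906247716
scene 0.5 0.005581204659773455
scene 0.6 0.0702441104411951
scene 0.7 0.09383177259290897
side 0.1 0.29815263238779266
side 0.2 0.19384419980899648
side 0.3 0.09143791869595322
side 0.4 0.008618464942184045
side 0.5 0.007730063401556035
side 0.6 0.0699412839172553
side 0.7 0.09566353494909975
```

>>> servo_tool:
  plan:
    - [[0.53, 0.05, -0.03, -0.05, 0], [0.53, 0.1, -0.065, -0.05, 0], [0.53, 0.7457, -0.4822, -0.05, 0], [0.53, 0.7457, -0.4822, -0.05, 0], [0.53, 0.7457, -0.4822, -0.05, 0], [0.53, 0.7457, -0.4822, -0.05, 0], [0.53, 0.7457, -0.4822, -0.05, 0], [0.53, 0.7457, -0.4822, -0.05, 0], [0.53, 0.7457, -0.4822, -0.05, 0], [0.53, 0.7457, -0.4822, 0, 0], [0.53, 0.7457, -0.4822, 0, 0], [0.53, 0.7457, -0.4822, 0, 0]]
  newtons: 20

```text
time: 1.3
position: [0.5594, -0.1984, 0.2549]
eef_rot: [[0.969, 0.247, -0.001], [0.247, -0.969, 0.0], [-0.001, -0.0, -1.0]]
ft_force: [0.4, -1.0, 0.2]
finger_gap: 0.0455
grasp_force: 0.0
```

>>> servo_tool:
  plan:
    - [[0.53, 0, 0, 0, 0], [0.53, 0, 0, 0, 0], [0.53, 0, 0, 0, 0]]

```text
time: 1.6
position: [0.5576, -0.2015, 0.2552]
eef_rot: [[0.969, 0.245, -0.001], [0.245, -0.969, -0.001], [-0.002, 0.001, -1.0]]
ft_force: [0.3, -0.7, 0.8]
finger_gap: 0.0455
grasp_force: 0.0
```

```bash
python3 - <<'E'
from rig import arm
import numpy as np
s=arm.sense();d=np.array([.613,-.1405,.15])-s['position'];print(s['position'],s['ft_force'],s['eef_rot'].T@d/.75 if hasattr(s['eef_rot'],'T') else np.array(s['eef_rot']).T@d/.75)
E
```

```text
[ 0.55763956 -0.20152996  0.25522788] [ 0.27953742 -0.74045712  0.82490096] [ 0.0917404  -0.06088462  0.14011437]
```

>>> servo_tool:
  plan:
    - [[0.53, 0.0917, -0.0609, 0.02, -0.003], [0.53, 0.0917, -0.0609, 0.06, -0.003], [0.53, 0.0917, -0.0609, 0.14, -0.003], [0.53, 0.0917, -0.0609, 0.14, -0.003], [0.53, 0.0917, -0.0609, 0.14, -0.003], [0.53, 0.0917, -0.0609, 0.14, -0.003], [0.53, 0.0917, -0.0609, 0.14, -0.003]]

```text
time: 2.3
position: [0.6152, -0.1406, 0.1535]
eef_rot: [[0.967, 0.254, 0.005], [0.254, -0.967, -0.002], [0.005, 0.003, -1.0]]
ft_force: [0.8, -0.1, 0.6]
finger_gap: 0.0456
grasp_force: 0.0
```

```bash
python3 - <<'E'
from rig import arm
import cv2,pickle,numpy as np
s=arm.sense();print(s['time'],s['position'],s['ft_force'])
c=arm.capture('wrist');print(c['T_tool_cam'].round(3).tolist())
d=dict(c);d['s']=s;pickle.dump(d,open('w.pkl','wb'))
c2=arm.capture('scene');pickle.dump(c2,open('scene2.pkl','wb'))
a=c['image'][:,:,::-1];b=cv2.resize(c2['image'][200:350,180:360,::-1],None,fx=3.2,fy=3.2)
cv2.imwrite('pics/w1.png',a);cv2.imwrite('pics/s2.png',b)
E
```

```text
2.3 [ 0.61521954 -0.1406295   0.153516  ] [ 0.80565237 -0.11794737  0.61332387]
[[0.001, -0.961, -0.276, 0.07], [1.0, 0.001, 0.001, -0.001], [-0.0, -0.276, 0.961, -0.132], [0.0, 0.0, 0.0, 1.0]]
```

View pics/w1.png

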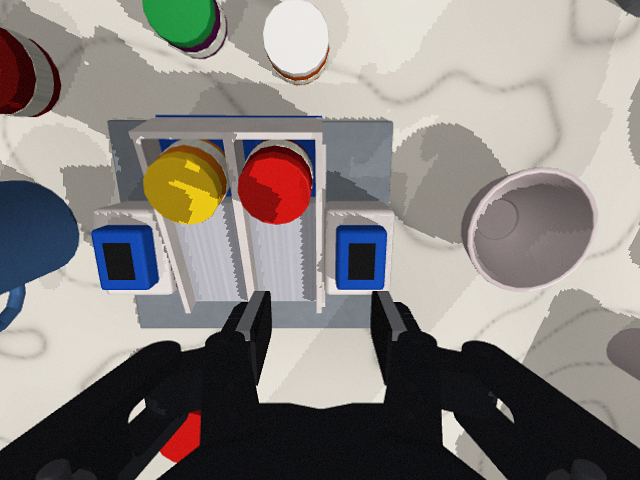

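View pics/s2.png

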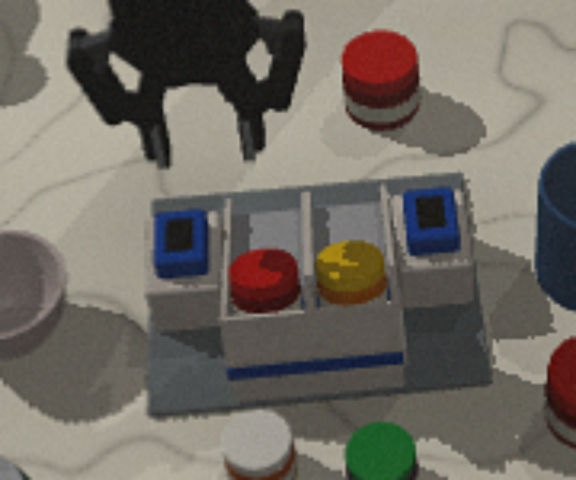

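The wrist view shows the right key at (361,258), the red jar at (274,185) and the right lane floor near (282,285). The fingertips are at (262,300) and (385,300). I'll measure the key in tool coordinates from this view.

```bash
python3 - <<'E'
import pickle,numpy as np,cv2
np.set_printoptions(precision=4,suppress=True)
c=pickle.load(open('w.pkl','rb'));s=c['s'];T=c['T_tool_cam']
K=np.array([[c['fx'],0,c['cx']],[0,c['fy'],c['cy']],[0,0,1]])
def tool(uv):
    uv=np.asarray(uv,float);n=cv2.undistortPoints(uv[:,None],K,np.array(c['dist'],float))[:,0]
    z=c['z_map'][uv[:,1].astype(int),uv[:,0].astype(int)];P=np.c_[n,np.ones(len(n))]*z[:,None]
    return P@T[:3,:3].T+T[:3,3],z>0
v,u=np.mgrid[0:480,0:640];P,ok=tool(np.c_[u.ravel(),v.ravel()]);P=P.reshape(480,640,3)
W=P@np.array(s['eef_rot']).T+s['position']
h=cv2.cvtColor(c['image'],cv2.COLOR_RGB2HSV)
for n,(a,b,a2,b2) in dict(kr=(328,215,395,300),kl=(90,215,165,300)).items():
    m=np.zeros((480,640),bool);m[b:b2,a:a2]=1
    m&=(abs(W[...,2]-.066)<.004)&(c['z_map']>0)
    print(n,m.sum(),'tool',(P[m].min(0)+P[m].max(0))/2,np.ptp(P[m],axis=0),'world',W[m].mean(0))
# lane walls along row 290, finger extents
for r in (270,285): print(r,[(x,P[r,x].round(3).tolist(),W[r,x,2].round(3)) for x in (250,262,282,300,318,322)])
near=(P[...,2]<.03)&(P[...,2]>-.03)&(c['z_map']>0)
for n,sg in(('L',P[...,1]<0),('R',P[...,1]>0)):
    q=P[near&sg&(abs(P[...,1])<.06)];print(n,len(q),'z max',np.percentile(q[:,2],99.5));q=q[q[:,2]>np.percentile(q[:,2],98)-.006];print(q.min(0),q.max(0))
E
```

```text
kr 2991 tool [-0.0033  0.0262  0.0882] [0.0434 0.0342 0.0071] world [ 0.6202 -0.1662  0.0666]
kl 3203 tool [ 0.001  -0.1302  0.0876] [0.0529 0.048  0.0073] world [ 0.5795 -0.0104  0.0664]
270 [(250, [-0.016, -0.053, 0.103], np.float64(0.05)), (262, [-0.023, -0.048, 0.121], np.float64(0.032)), (282, [-0.023, -0.032, 0.121], np.float64(0.032)), (300, [-0.023, -0.018, 0.121], np.float64(0.032)), (318, [-0.016, -0.003, 0.104], np.float64(0.05)), (322, [-0.025, -0.0, 0.127], np.float64(0.027))]
285 [(250, [-0.03, -0.055, 0.107], np.float64(0.046)), (262, [-0.037, -0.049, 0.125], np.float64(0.028)), (282, [-0.037, -0.033, 0.124], np.float64(0.029)), (300, [-0.037, -0.018, 0.125], np.float64(0.028)), (318, [-0.03, -0.003, 0.108], np.float64(0.045)), (322, [-0.038, -0.0, 0.127], np.float64(0.026))]
L 2189 z max 0.007136678930332018
[-0.0117 -0.0373 -0.0008] [ 0.0113 -0.0238  0.0086]
R 2178 z max 0.007422408889772335
[-0.0109  0.021  -0.001 ] [0.0111 0.0333 0.0091]
```

>>> servo_tool:
  plan:
    - [[0.53, -0.004, -0.001, 0.03, 0], [0.53, -0.004, -0.001, 0.06, 0], [0.53, -0.004, -0.001, 0.084, 0], [0.53, -0.004, -0.001, 0.084, 0], [0.53, -0.004, -0.001, 0.084, 0], [0.53, -0.004, -0.001, 0.084, 0]]

```text
time: 3.0
position: [0.6121, -0.1391, 0.0893]
eef_rot: [[0.967, 0.256, 0.003], [0.256, -0.967, -0.001], [0.003, 0.001, -1.0]]
ft_force: [-0.6, -0.3, 0.0]
finger_gap: 0.0455
grasp_force: 0.0
```

```bash
python3 - <<'E'
from rig import arm
import cv2,pickle,numpy as np
s=arm.sense();print(s['time'],s['position'],s['ft_force'])
d=np.array([.6200,-.1664,0])-s['position'];print('key in tool',np.array(s['eef_rot']).T@d)
c=arm.capture('wrist');cv2.imwrite('pics/w2.png',c['image'][80:400,60:460,::-1])
E
```

```text
3.0 [ 0.61210121 -0.13907753  0.0892984 ] [-0.63818392 -0.28738096  0.03272201]
key in tool [0.00035814 0.02830487 0.08934102]
```

View pics/w2.png

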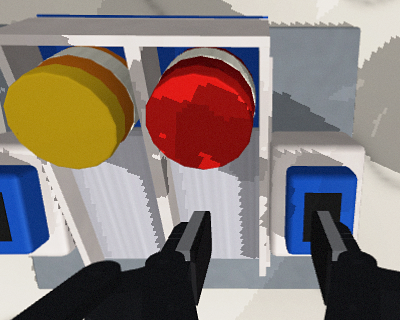

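The finger at (330,245) is over the right key, and the other at (195,245) is in the red jar's lane, clear of the jar. I'll press now.

>>> servo_tool:
  plan:
    - [[0.53, 0, 0, 0.008, 0], [0.53, 0, 0, 0.015, 0], [0.53, 0, 0, 0.019, 0], [0.53, 0, 0, 0.023, 0], [0.53, 0, 0, 0.027, 0], [0.53, 0, 0, 0.03, 0], [0.53, 0, 0, 0.033, 0], [0.53, 0, 0, 0.036, 0], [0.53, 0, 0, 0.036, 0], [0.53, 0, 0, 0.036, 0]]

```text
time: 4.05
position: [0.6109, -0.1388, 0.0627]
eef_rot: [[0.967, 0.256, 0.0], [0.256, -0.967, -0.0], [0.0, 0.0, -1.0]]
ft_force: [-3.6, 2.0, 13.2]
finger_gap: 0.0454
grasp_force: 7.1
```

>>> servo_tool:
  plan:
    - [[0.53, 0, 0, 0.001, 0], [0.53, 0, 0, 0.001, 0], [0.53, 0, 0, 0.001, 0], [0.53, 0, 0, 0.001, 0], [0.53, 0, 0, 0.001, 0]]

```text
time: 4.55
position: [0.6109, -0.1389, 0.0626]
eef_rot: [[0.967, 0.256, 0.001], [0.256, -0.967, -0.001], [0.001, 0.001, -1.0]]
ft_force: [-6.7, 1.8, 16.9]
finger_gap: 0.0452
grasp_force: 8.7
```

```bash
python3 - <<'E'
from rig import arm
import cv2,numpy as np
s=arm.sense();print(s['time'],s['position'],s['ft_force'])
c=arm.capture('wrist')['image'][80:400,60:460,::-1]
d=cv2.resize(arm.capture('scene')['image'][220:320,200:300,::-1],(320,320))
e=arm.capture('side');e=cv2.resize(e['image'][160:270,260:370,::-1],(320,320))
cv2.imwrite('pics/f.png',np.vstack([np.hstack([c,np.zeros((320,240,3),np.uint8)]),np.hstack([d,e])])[:, :640][:600] if 0 else cv2.resize(np.hstack([c,d,e]),(800,246)))
E
```

```text
4.55 [ 0.61094308 -0.13888691  0.06261996] [-6.7285243   1.82486947 16.89766167]
```

View pics/f.png

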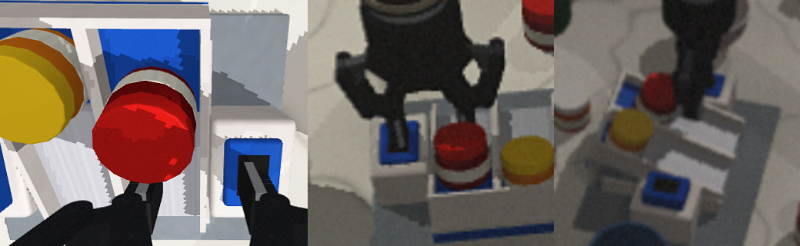

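The wrist view shows the red jar out of its seat and upright against the finger in its lane. The key is bottomed: commanding 0.75 mm more moved it only 0.1 mm and the force rose. The yellow jar is still seated, so I'm handing in.

```bash
python3 -c "
from rig import arm
print(arm.finish_job())"
```

```text
the job is handed in; nothing more can be done
None
```

I handed the job in with the right key held fully down and the red-lidded jar upright against the finger in its lane; the yellow-lidded jar was still in its seat.

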